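# Turn the tactics-book leaf over to the court side

## Robot

A 6-joint arm with a two-finger parallel gripper is mounted at the origin on the work surface. World frame = base frame: x ahead of the robot, y to its left, z up, the work surface at z = 0. Lengths are in m, angles in rad, forces in N, time in s.
With the tool pointing down it reaches from about 0.225 to 0.875 m from the base axis. Payload 3.4 kg.
Tool frame: the origin (TCP) lies at the very end of the fingers, on their centre line; the grasp point (between the pads) lies 19 mm behind it (manip.grasp_offset is the distance from the TCP to the grasp point, in m); x points along the fingers, y is the direction in which the jaws open and shut, and the axes are right-handed (so a half turn about x gives the same grasp; the last joint's range is limited). The gripper opens to 85 mm and grips with 20 to 120 N. Pads are 22 mm wide; open, the fingers measure 114 mm over their backs; the gripper's body (76 mm by 85 mm) begins 54 mm behind the grasp point. The pads swing forward as they close: fully open they stand 13 mm farther back than shut.
Start: joints at [-1.37, 0.276, 1.505, -0, 1.361, -0.121], TCP at [0.182, -0.546, 0.231] pointing down, gripper open.
Joint ranges: [-2.89, 2.89], [-0.75, 2.08], [0.22, 2.7], [-1.18, 4.32], [0.11, 2.71], [-2.7, 2.7]. Speed limits (rad/s): [2.57, 2.57, 3.14, 3.14, 3.14, 3.14].

## Interface

Orientations are given as a unit quaternion [w, x, y, z].
In Python, from rig import manip gives the robot as it stands.
- The arm moves only by the tool step_arm, never from a script. Its argument "increments" is a list of rows, each an object with "grip": the opening, from 0 (shut) to 1 (fully open); "delta_pos": the shift along the world's x, y, z in m, a list of three; "twist": the turn about the world's z in degrees. A call has 1 to 10 rows; each row shifts and turns the commanded pose from where the row before left it; what a row does not reach is not made up. A row lasts 1/12 s, in which the tool goes at most 41.7 mm and 7.16 degrees, less where a joint would pass 70% of its speed; a pose out of reach is approached as far as the arm can. A call with a gripper value outside its range is refused whole. The fingers move at their own pace and stop on an object; "force" is the grip in N (left out, the last holds). Time passes only in rows, so rows that do not move let the fingers close. It gives the time, the measured TCP pose, the force and the opening at its end, in the units of the state.
- manip.get_state(): the state, without advancing time (a new reading comes with each control period).
- manip.get_image(name): name is "scene" or "top"; returns a dict with "img" (400x640x3 uint8, red, green, blue), "fx", "fy", "cx", "cy" (pixels), "D" ([k1, k2, p1, p2, k3] as OpenCV has them; the pictures are not rectified), "rvec" (rotation vector, rad) and "tvec" (3), from world to camera coordinates, as OpenCV has them. Camera axes: x right, y down, z forward; pixel columns grow to the right and rows downward; lengths in m; the calibration is good to about 2 mm. A picture is of the moment at which its call begins. There is no depth.
- manip.sign_off(): hands the job in, once; it reports no verdict.
The state is a dict: "clock": time; "qpos": joint angles; "qd": joint speeds; "effort": joint torques, N m; "position": TCP position; "ee_rot": TCP orientation; "contact_force": force on the tool from outside, world axes, zero at the start; "moment": the same for the moment, N m; "width": finger opening in m.
Only numpy, scipy, OpenCV 4.12 (cv2) and the standard library are available. Lean on these libraries where they do the work, as an engineer would, in place of code of your own. Each camera call takes 0.05 s, during which the arm holds its last target. There are 200 camera calls.

## Task

Training has moved indoors: with a fingertip, push the stiff leaf of the tactics book up from the side it leans over, across the spine, and press it down until it lies fully flat on the other cover with its orange court side up. Only push it: do not pinch the leaf between the fingers, do not fling or slam it, and neither lift the book nor shove it along the counter. Leave the jar, the yellow cones, the green tin and the stopwatch where they stand, and finish with the hand clear.

Things in the scene. Friction and masses are not known exactly. Their poses are not given: they have to be found in the camera images.
- book: Open tactics book lying loose on the counter, 1.6 kg: two black covers 10 mm thick (together 174 mm along x, 290 mm along y), joined by a metal spine rail 12 mm in diameter (collars 17 mm) along the book's x. Origin: centre of the underside, below the spine. y points across the spine: the leaf starts leaning over the -y cover and must end flat on the +y cover; z up.
- spine_mid (a point): Middle of the spine, on the leaf's hinge axis, 13 mm above the counter; axes as the book's.
- leaf (a joint): Angle of the leaf about the spine (rad): 0 = flat on the -y cover, 1.57 = upright, 3.14 = flat on the +y cover (end stop). The hinge is stiff (about 0.12 Nm): the leaf stays at whatever angle it is left, and 1 to 3 N near its free edge moves it. It starts ajar, 0.6 to 1.05, its free edge 85 to 130 mm above the counter, so that a finger fits beneath.
- leaf_edge (a point): Middle of the free edge of the leaf, a rigid plate 160 mm along the spine, reaching from 10 to 135 mm out from the hinge axis, 6 mm thick, about 0.12 kg, with a white rim 3 mm wide. This point is 135 mm from the hinge axis and turns with the leaf: x along the spine, -y away from the spine, z out of the green face.
- pitch_face: Green face of the leaf with white pitch lines (154 by 116 mm), up at the start, down when the leaf has been turned over. Origin on the hinge axis at mid length; turns with the leaf, its z pointing out of the green face.
- court_face: Orange face of the leaf with white court lines (154 by 116 mm), facing the -y cover at the start, to be up at the end. Origin on the hinge axis at mid length; turns with the leaf, its -z pointing out of the orange face.
- jar: Bystander: loose jar with blue cap, 58 mm diameter, 75 mm tall. Origin at the centre of its underside.
- cones: Bystander: yellow stack of marker cones, 100 mm diameter, 44 mm tall. Origin at the centre of its underside.
- tin: Bystander: loose green tin box, 62 by 92 mm, 46 mm tall. Origin at the centre of its underside.
- watch: Bystander: loose black stopwatch lying flat, 56 mm diameter, 13 mm tall, with a red button. Origin at the centre of its underside.

How it is judged:
On the way, in this order (a step that is already met when the one before it is completed fails the run):
1. the leaf has been pushed past upright (value of joint leaf above 1.65 rad), for 0.05 s.
2. the leaf lies flat on the other cover (value of joint leaf above 3.06 rad), for 0.2 s.
At the end, for the whole second after the job is handed in: The leaf is at rest within 0.08 rad of flat on the +y cover, orange side up; the book lies flat within 20 mm of where it was, and the jar, cones, tin and stopwatch within 20 mm of where they were (value of joint leaf above 3.06 rad and velocity of joint leaf between -0.1 and 0.1 rad/s and distance of each of book, jar, cones, tin, watch from where it was at the start of the episode below 0.02 m and angle between book's own z axis and vertical below 0.05 rad and linear speed of book below 0.02 m/s and angle between jar's own z axis and vertical below 0.2 rad); the robot touches nothing.
It fails at once if the leaf is pinched: fingers press on its green and orange faces at once (over 1 N each) (contact force between each of pitch_face, court_face and the fingers above 1 N).
It fails at once if the leaf is flung or slammed (faster than 5 rad/s) (velocity of joint leaf above 5 rad/s or velocity of joint leaf below -5 rad/s).
It fails at once if the book is lifted, tipped (0.1 rad) or shoved more than 20 mm (height (world z) of book above 0.012 m or angle between book's own z axis and vertical above 0.1 rad or distance of book from where it was at the start of the episode above 0.02 m).
It fails at once if a bystander is moved more than 20 mm (distance of any of jar, cones, tin, watch from where it was at the start of the episode above 0.02 m).
It also fails if it takes over 45 s, if anything falls off the work surface, if the arm or the gripper's body presses on something with over 40 N, if the wrist force passes 120 N, or if a joint passes its speed limit or range.

## Working session

There is one attempt and no reset: what is moved stays moved. The work goes in short steps, Python scripts to look and compute and a tool call to move; the robot and the scene stay as the last step left them, time stands still between calls to the robot, and variables do not carry over. Pictures are saved under pics/ and viewed, about 8 in all and at most 12, crops included, and the job is handed in when it is done.

Besides the shell and the picture viewer there is one more tool, called after "Emit:" as name(argument=value, ...) on one line, values as JSON. step_arm: Moves the arm, as the interface text tells. Its arguments: {"type":"object","properties":{"increments":{"type":"array"},"force":{"type":"number"}},"required":["increments"]}

```bash
mkdir -p pics
cat > h.py <<'E'
import numpy as np, cv2, pickle
from rig import manip
def grab(n):
    d=manip.get_image(n); d['K']=np.array([[d['fx'],0,d['cx']],[0,d['fy'],d['cy']],[0,0,1.]])
    d['D']=np.array(d['D'],float); d['R']=cv2.Rodrigues(np.array(d['rvec'],float))[0]; d['t']=np.array(d['tvec'],float).ravel()
    return d
def save(d,f): cv2.imwrite('pics/'+f,cv2.cvtColor(d['img'],cv2.COLOR_RGB2BGR))
def ray(d,uv):
    p=cv2.undistortPoints(np.array(uv,float).reshape(-1,1,2),d['K'],d['D']).reshape(-1,2)
    v=np.c_[p,np.ones(len(p))]@d['R']; return -d['R'].T@d['t'], v
def onz(d,uv,z):
    c,v=ray(d,uv); return c+v*((z-c[2])/v[:,2])[:,None]
def proj(d,P): return cv2.projectPoints(np.array(P,float).reshape(-1,3),d['R'],d['t'],d['K'],d['D'])[0].reshape(-1,2)
def tri(d1,u1,d2,u2):
    c1,v1=ray(d1,u1);c2,v2=ray(d2,u2);out=[]
    for a,b in zip(v1,v2):
        s=np.linalg.lstsq(np.c_[a,-b],c2-c1,rcond=None)[0]; p,q=c1+a*s[0],c2+b*s[1]
        out.append([*(p+q)/2,np.linalg.norm(p-q)])
    return np.array(out)
E
python3 - <<'E'
from h import *
for n in('scene','top'):
    d=grab(n); save(d,n+'0.png'); pickle.dump(d,open(n+'0.pkl','wb')); print(n,-d['R'].T@d['t'],d['R'][2],d['fx'])
print(manip.get_state())
E
```

```text
scene [1.24237568 0.27199786 0.61468511] [-0.73358055 -0.24879991 -0.63242247] 418.411250772898
top [0.49307939 0.03603487 0.74159707] [ 0.1397198  -0.04061249 -0.98935787] 379.49294558310834
{'clock': 0.1, 'qpos': array([-1.36999653e+00,  2.76555750e-01,  1.50598954e+00, -9.80388400e-06,
        1.36070769e+00, -1.21009187e-01]), 'qd': array([ 0.00084729, -0.00262827, -0.00336355, -0.00033554,  0.00203804,
       -0.0008028 ]), 'effort': array([ 1.83150805e-03, -4.17699587e+01, -2.46405655e+01, -2.74306076e-04,
        5.79411324e-03,  2.15067985e-06]), 'position': array([ 0.18175643, -0.54503014,  0.2305193 ]), 'ee_rot': array([-0.11270061, -0.69794577, -0.11387343,  0.69799937]), 'contact_force': array([-0.32012518,  0.02549836, -0.63098682]), 'moment': array([-0.01514129, -0.01433747, -0.03981992]), 'width': 0.08569279219021252}
```

View pics/scene0.png

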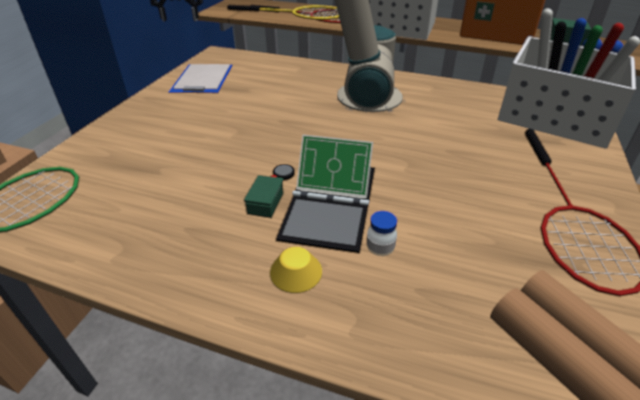

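View pics/top0.png

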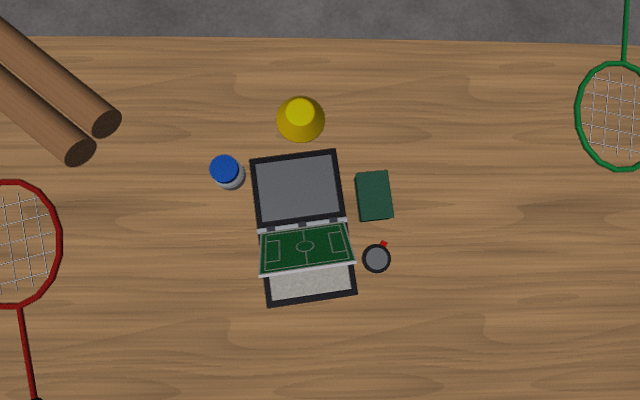

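The leaf leans toward the robot. In the top view the book spans (250,158) to (357,295), with its spine at (258,231)–(347,221) and the leaf edge at (260,275)–(355,263). The jar is on the left at (227,170), the tin on the right at (374,195), the stopwatch at (376,258) and the cones at the far end (300,118). In the scene view the leaf edge is at (304,137)–(371,145).

Run:
```python
from h import *
np.set_printoptions(precision=4,suppress=True)
T=pickle.load(open('top0.pkl','rb'));S=pickle.load(open('scene0.pkl','rb'))
hsv=cv2.cvtColor(T['img'],cv2.COLOR_RGB2HSV)
c=onz(T,[[250,158],[336,149],[357,295],[268,307]],.010);print('cover',c[:,:2],'ctr',c.mean(0))
far=(c[0]+c[1])/2;near=(c[2]+c[3])/2;ax=(far-near)/np.linalg.norm(far-near);print('len',np.linalg.norm(far-near),'w',np.linalg.norm(c[0]-c[1]),'y axis',ax,np.degrees(np.arctan2(ax[1],ax[0])))
s=onz(T,[[258,229],[347,220]],.016);print('spine',s,s.mean(0))
print('edge',tri(T,[[260,274],[355,263]],S,[[371,142],[304,137]]))
print('jar',onz(T,[[224,168]],.075),'cones',onz(T,[[300,111]],.044),'tin',onz(T,[[374,194]],.046),'watch',onz(T,[[376,258]],.013))
st=manip.get_state()['ee_rot'];from scipy.spatial.transform import Rotation as R
print(R.from_quat(np.roll(st,-1)).as_matrix())
im=cv2.cvtColor(T['img'][140:315,240:400],cv2.COLOR_RGB2BGR);cv2.imwrite('pics/crop.png',cv2.resize(im,None,fx=3.4,fy=3.4,interpolation=2))
```

```text
cover [[ 0.6834  0.1507]
 [ 0.7021 -0.0191]
 [ 0.4178 -0.0554]
 [ 0.3977  0.1119]] ctr [0.5502 0.047  0.01  ]
len 0.287441375948187 w 0.17080920074788494 y axis [0.9914 0.1305 0.    ] 7.500484089065865
spine [[ 0.5432  0.1319  0.016 ]
 [ 0.5597 -0.0381  0.016 ]] [0.5515 0.0469 0.016 ]
edge [[ 0.464   0.1134  0.1216  0.0007]
 [ 0.4797 -0.04    0.1125  0.0006]]
jar [[0.6481 0.1862 0.075 ]] cones [[0.7674 0.0518 0.044 ]] tin [[ 0.6054 -0.0865  0.046 ]] watch [[ 0.4868 -0.0929  0.013 ]]
[[-0.0003  0.3163 -0.9487]
 [ 0.0016 -0.9487 -0.3163]
 [-1.     -0.0016 -0.0002]]
```

View pics/crop.png

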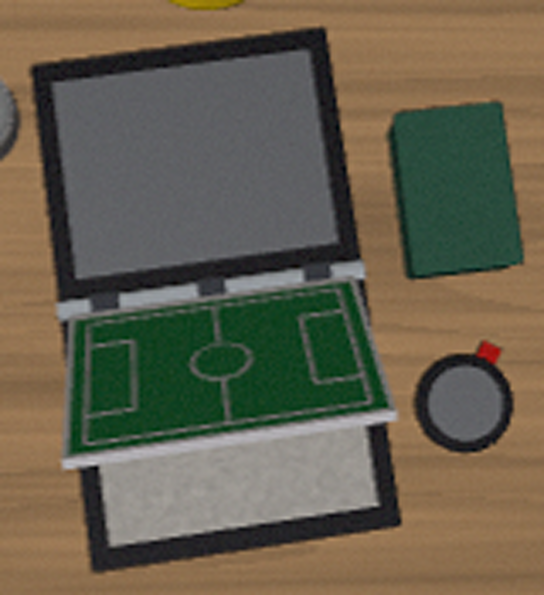

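The book's centre is about (0.551, 0.047), its y axis points 7.5° left of world x, and the leaf angle is about 0.92 rad. I'll shut the fingers, align them with the spine and approach on the near side.

Emit:
step_arm(increments=[{"grip": 0,"delta_pos": [0.011,0.0286,0],"twist": -1.1},{"grip": 0,"delta_pos": [0.011,0.0286,0],"twist": -1.1},{"grip": 0,"delta_pos": [0.011,0.0286,0],"twist": -1.1},{"grip": 0,"delta_pos": [0.011,0.0286,0],"twist": -1.1},{"grip": 0,"delta_pos": [0.011,0.0286,0],"twist": -1.1},{"grip": 0,"delta_pos": [0.011,0.0286,0],"twist": -1.1},{"grip": 0,"delta_pos": [0.011,0.0286,0],"twist": -1.1},{"grip": 0,"delta_pos": [0.011,0.0286,0],"twist": -1.1},{"grip": 0,"delta_pos": [0.011,0.0286,0],"twist": -1.1},{"grip": 0,"delta_pos": [0.011,0.0286,0],"twist": -1.0}])

```text
clock: 0.93
position: [0.2919, -0.2578, 0.2311]
ee_rot: [-0.046, -0.706, -0.046, 0.706]
contact_force: [1.3, -0.1, -0.0]
width: -0.0
```

Emit:
step_arm(increments=[{"grip": 0,"delta_pos": [0.011,0.0286,0],"twist": 0},{"grip": 0,"delta_pos": [0.011,0.0286,0],"twist": 0},{"grip": 0,"delta_pos": [0.011,0.0286,0],"twist": 0},{"grip": 0,"delta_pos": [0.011,0.0286,0],"twist": 0},{"grip": 0,"delta_pos": [0.011,0.0286,0],"twist": 0},{"grip": 0,"delta_pos": [0.011,0.0286,0],"twist": 0},{"grip": 0,"delta_pos": [0.011,0.0286,0],"twist": 0},{"grip": 0,"delta_pos": [0.011,0.0286,0],"twist": 0},{"grip": 0,"delta_pos": [0.011,0.0286,0],"twist": 0},{"grip": 0,"delta_pos": [0.011,0.0286,0],"twist": 0}])

```text
clock: 1.77
position: [0.4018, 0.0281, 0.2312]
ee_rot: [-0.047, -0.705, -0.047, 0.706]
contact_force: [1.3, -0.8, -0.2]
width: 0.0002
```

Emit:
step_arm(increments=[{"grip": 0,"delta_pos": [0,0,0],"twist": 0},{"grip": 0,"delta_pos": [0,0,-0.03],"twist": 0},{"grip": 0,"delta_pos": [0,0,-0.03],"twist": 0},{"grip": 0,"delta_pos": [0,0,-0.03],"twist": 0},{"grip": 0,"delta_pos": [0,0,-0.03],"twist": 0},{"grip": 0,"delta_pos": [0,0,-0.025],"twist": 0},{"grip": 0,"delta_pos": [0,0,0],"twist": 0},{"grip": 0,"delta_pos": [0,0,0],"twist": 0}])

```text
clock: 2.43
position: [0.4007, 0.0262, 0.0856]
ee_rot: [-0.046, -0.704, -0.047, 0.707]
contact_force: [-0.6, 0.1, 0.9]
width: 0.0
```

Run:
```python
from h import *
for n in('scene','top'):
    d=grab(n)
    if n=='scene':save(d,'scene1.png')
s=manip.get_state();print(s['clock'],s['position'],s['contact_force'],s['width'])
```

```text
2.5333 [0.40303462 0.02610521 0.08753484] [0.95297975 0.81226757 0.96098149] -8.94216685895627e-05
```

View pics/scene1.png

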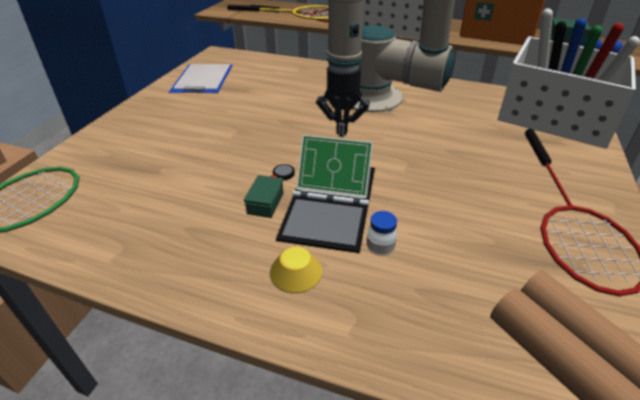

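The shut fingertip is at (341,130) in the image, centred behind the leaf and below its edge. I'll start pushing along the book's y axis.

Emit:
step_arm(increments=[{"grip": 0,"delta_pos": [0.0099,0.0013,0],"twist": 0},{"grip": 0,"delta_pos": [0.0099,0.0013,0],"twist": 0},{"grip": 0,"delta_pos": [0.0099,0.0013,0],"twist": 0},{"grip": 0,"delta_pos": [0.0099,0.0013,0],"twist": 0},{"grip": 0,"delta_pos": [0.007,0.001,0.002],"twist": 0},{"grip": 0,"delta_pos": [0.007,0.001,0.002],"twist": 0},{"grip": 0,"delta_pos": [0.007,0.001,0.002],"twist": 0},{"grip": 0,"delta_pos": [0.007,0.001,0.002],"twist": 0},{"grip": 0,"delta_pos": [0.007,0.001,0.002],"twist": 0},{"grip": 0,"delta_pos": [0.007,0.001,0.002],"twist": 0}])

```text
clock: 3.37
position: [0.4837, 0.0378, 0.0985]
ee_rot: [-0.046, -0.705, -0.046, 0.706]
contact_force: [-1.3, 0.8, 1.7]
width: 0.0001
```

Run:
```python
from h import *
d=grab('top');save(d,'top2.png')
s=manip.get_state();print(s['clock'],s['position'],s['contact_force'])
```

```text
3.4167 [0.48625846 0.03789626 0.09905889] [0.25794568 0.79491051 1.39590459]
```

View pics/top2.png

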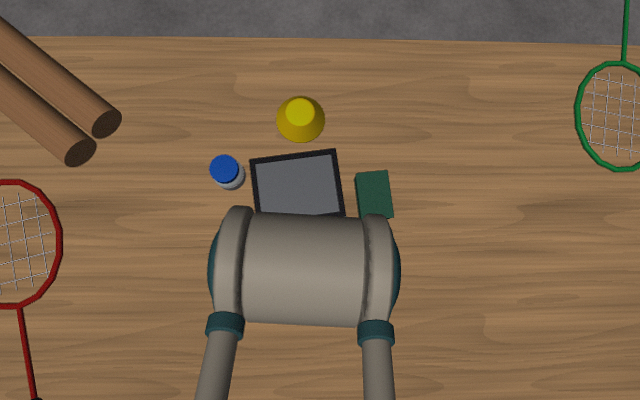

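The book hasn't moved, but the wrist hides the leaf from the top camera. I'll push on to just past upright.

Emit:
step_arm(increments=[{"grip": 0,"delta_pos": [0.009,0.0012,0.0015],"twist": 0},{"grip": 0,"delta_pos": [0.009,0.0012,0.0015],"twist": 0},{"grip": 0,"delta_pos": [0.009,0.0012,0.0015],"twist": 0},{"grip": 0,"delta_pos": [0.009,0.0012,0.0015],"twist": 0},{"grip": 0,"delta_pos": [0.009,0.0012,0.0015],"twist": 0},{"grip": 0,"delta_pos": [0.009,0.0012,0],"twist": 0},{"grip": 0,"delta_pos": [0.009,0.0012,0],"twist": 0},{"grip": 0,"delta_pos": [0.009,0.0012,0],"twist": 0},{"grip": 0,"delta_pos": [0,0,0],"twist": 0}])

```text
clock: 4.17
position: [0.5578, 0.0474, 0.1056]
ee_rot: [0.046, 0.706, 0.046, -0.705]
contact_force: [0.2, 0.8, 0.0]
width: 0.0002
```

Run:
```python
from h import *
d=grab('scene');save({'img':cv2.resize(d['img'][80:300,200:460],None,fx=2.2,fy=2.2)},'scene3.png')
s=manip.get_state();print(s['clock'],s['position'],s['contact_force'])
```

```text
4.2167 [0.55654904 0.04734917 0.10528545] [ 7.29019617e-05 -4.03355558e-01 -4.22399850e-01]
```

View pics/scene3.png

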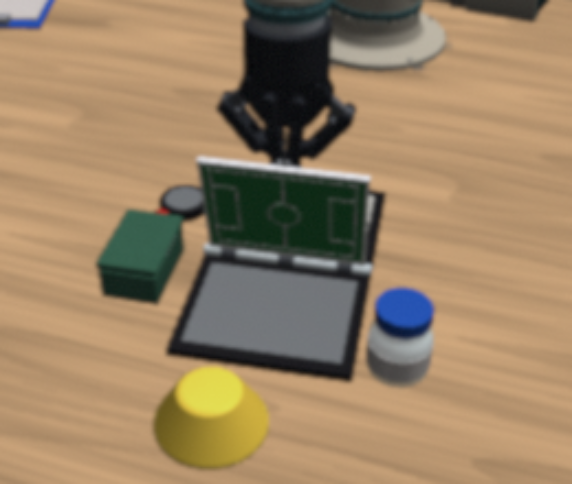

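The leaf is upright or just past it. Its edge is at crop (197,160)–(368,178), the finger is behind it, and nothing else has been disturbed. Next I'll arc forward and down on the orange face.

Emit:
step_arm(increments=[{"grip": 0,"delta_pos": [0.0119,0.0016,-0.001],"twist": 0},{"grip": 0,"delta_pos": [0.009,0.0012,-0.0035],"twist": 0},{"grip": 0,"delta_pos": [0.0084,0.0011,-0.004],"twist": 0},{"grip": 0,"delta_pos": [0.0079,0.001,-0.005],"twist": 0},{"grip": 0,"delta_pos": [0.0074,0.001,-0.0057],"twist": 0},{"grip": 0,"delta_pos": [0.0069,0.0009,-0.0064],"twist": 0},{"grip": 0,"delta_pos": [0.0062,0.0008,-0.007],"twist": 0},{"grip": 0,"delta_pos": [0.0057,0.0007,-0.0077],"twist": 0},{"grip": 0,"delta_pos": [0.0046,0.0006,-0.0083],"twist": 0},{"grip": 0,"delta_pos": [0,0,0],"twist": 0}])

```text
clock: 5.05
position: [0.6235, 0.0561, 0.055]
ee_rot: [-0.047, -0.705, -0.046, 0.706]
contact_force: [-0.1, 0.0, -0.2]
width: 0.0001
```

Run:
```python
from h import *
d=grab('scene');save({'img':cv2.resize(d['img'][80:300,200:460],None,fx=2.2,fy=2.2)},'scene4.png')
s=manip.get_state();print(s['clock'],s['position'],s['contact_force'])
```

```text
5.1 [0.62295649 0.05604763 0.05568314] [ 0.12491101 -0.56134596 -0.69304676]
```

View pics/scene4.png

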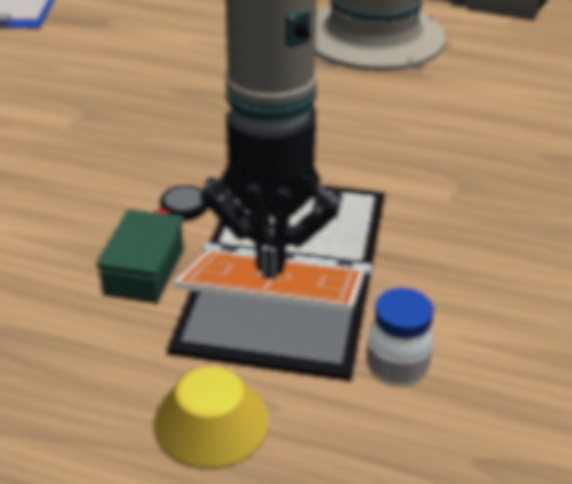

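The orange side is now facing up and leaning forward, with the fingertip pressing near its middle (crop 270,270). I'll press it down and slow toward the end.

Emit:
step_arm(increments=[{"grip": 0,"delta_pos": [0.004,0.0005,-0.0085],"twist": 0},{"grip": 0,"delta_pos": [0.003,0.0004,-0.009],"twist": 0},{"grip": 0,"delta_pos": [0.002,0.0003,-0.008],"twist": 0},{"grip": 0,"delta_pos": [0.001,0.0001,-0.005],"twist": 0},{"grip": 0,"delta_pos": [0,0,-0.003],"twist": 0},{"grip": 0,"delta_pos": [0,0,-0.003],"twist": 0},{"grip": 0,"delta_pos": [0,0,-0.002],"twist": 0},{"grip": 0,"delta_pos": [0,0,-0.001],"twist": 0},{"grip": 0,"delta_pos": [0,0,0],"twist": 0},{"grip": 0,"delta_pos": [0,0,0],"twist": 0}])

```text
clock: 5.93
position: [0.6332, 0.0575, 0.0178]
ee_rot: [-0.046, -0.705, -0.046, 0.706]
contact_force: [-0.1, 0.9, -0.3]
width: -0.0002
```

Emit:
step_arm(increments=[{"grip": 0,"delta_pos": [0,0,-0.001],"twist": 0},{"grip": 0,"delta_pos": [0,0,-0.001],"twist": 0},{"grip": 0,"delta_pos": [0,0,-0.001],"twist": 0},{"grip": 0,"delta_pos": [0,0,0],"twist": 0}])

```text
clock: 6.27
position: [0.6335, 0.0575, 0.016]
ee_rot: [0.047, 0.706, 0.046, -0.705]
contact_force: [-2.7, -0.5, 7.2]
width: 0.0002
```

It's in contact at 7 N with z = 0.016, the expected height of a flat leaf. I'll press slightly more, hold, then lift and retreat.

Emit:
step_arm(increments=[{"grip": 0,"delta_pos": [0,0,-0.001],"twist": 0},{"grip": 0,"delta_pos": [0,0,0],"twist": 0},{"grip": 0,"delta_pos": [0,0,0],"twist": 0},{"grip": 0,"delta_pos": [0,0,0],"twist": 0},{"grip": 0,"delta_pos": [0,0,0],"twist": 0}])

```text
clock: 6.68
position: [0.6335, 0.0575, 0.0159]
ee_rot: [0.047, 0.706, 0.046, -0.705]
contact_force: [-2.6, -0.1, 11.8]
width: 0.0
```

Emit:
step_arm(increments=[{"grip": 0,"delta_pos": [0,0,0.005],"twist": 0},{"grip": 0,"delta_pos": [0,0,0.015],"twist": 0},{"grip": 0,"delta_pos": [0,0,0.03],"twist": 0},{"grip": 0,"delta_pos": [0,0,0.03],"twist": 0},{"grip": 0,"delta_pos": [0,0,0.03],"twist": 0},{"grip": 0,"delta_pos": [0,0,0.03],"twist": 0},{"grip": 0,"delta_pos": [0,0,0.03],"twist": 0},{"grip": 0,"delta_pos": [-0.025,-0.025,0.01],"twist": 0},{"grip": 0,"delta_pos": [-0.025,-0.025,0],"twist": 0},{"grip": 0,"delta_pos": [-0.025,-0.025,0],"twist": 0}])

```text
clock: 7.52
position: [0.5583, -0.018, 0.1949]
ee_rot: [0.047, 0.706, 0.047, -0.705]
contact_force: [-0.5, -0.6, 0.0]
width: 0.0002
```

Emit:
step_arm(increments=[{"grip": 0,"delta_pos": [-0.025,-0.025,0],"twist": 0},{"grip": 0,"delta_pos": [-0.025,-0.025,0],"twist": 0},{"grip": 0,"delta_pos": [-0.025,-0.025,0],"twist": 0},{"grip": 0,"delta_pos": [-0.025,-0.025,0],"twist": 0},{"grip": 0,"delta_pos": [-0.025,-0.025,0],"twist": 0},{"grip": 0,"delta_pos": [-0.025,-0.025,0],"twist": 0},{"grip": 0,"delta_pos": [-0.025,-0.025,0],"twist": 0},{"grip": 0,"delta_pos": [0,0,0],"twist": 0},{"grip": 0,"delta_pos": [0,0,0],"twist": 0}])

```text
clock: 8.27
position: [0.3825, -0.1935, 0.1939]
ee_rot: [0.045, 0.706, 0.045, -0.705]
contact_force: [-0.1, 0.3, -0.6]
width: -0.0
```

Run:
```python
from h import *
np.set_printoptions(precision=4,suppress=True)
T=grab('top');S=grab('scene')
a=T['img'][80:330,190:430];b=S['img'][110:300,220:440]
b=cv2.resize(b,(int(220*250/190),250));save({'img':cv2.resize(np.hstack([a,b]),None,fx=1.5,fy=1.5)},'end.png')
def m(d): 
    h=cv2.cvtColor(d['img'],cv2.COLOR_RGB2HSV);k=cv2.inRange(h,(5,190,120),(14,255,255))
    n,l,s,c=cv2.connectedComponentsWithStats(k);i=1+np.argmax(s[1:,4]);return cv2.boxPoints(cv2.minAreaRect(np.argwhere(l==i)[:,::-1].astype(np.float32))),s[i]
r,s=m(T);P=onz(T,r,.016);print(r,s,P)
print('dims',np.linalg.norm(P[0]-P[1]),np.linalg.norm(P[1]-P[2]))
s=manip.get_state();print(s['clock'],s['position'],s['contact_force'])
T0=pickle.load(open('top0.pkl','rb'))
def cen(d,lo,hi,x0,y0,x1,y1):
    k=cv2.inRange(cv2.cvtColor(d['img'],cv2.COLOR_RGB2HSV)[y0:y1,x0:x1],lo,hi);q=np.argwhere(k);return q.mean(0)[::-1]+[x0,y0],len(q)
for n,a in {'jar':((105,150,60),(125,255,255),200,140,250,200),'cone':((22,150,80),(32,255,255),260,80,340,150),'tin':((65,80,20),(90,255,255),352,160,400,230),'watchbtn':((0,180,100),(3,255,255),370,230,400,275)}.items(): print(n,cen(T0,*a),cen(T,*a))
```

```text
[[294.3  162.1 ]
 [327.2  157.4 ]
 [331.76 189.32]
 [298.86 194.02]] [295 158  35  35 421] [[ 0.6737  0.0634  0.016 ]
 [ 0.6833 -0.0011  0.016 ]
 [ 0.6196 -0.0094  0.016 ]
 [ 0.6105  0.0544  0.016 ]]
dims 0.06522678650940801 0.06423030100684203
8.3667 [ 0.3839 -0.1922  0.1939] [-0.1735  0.718   0.3613]
jar (array([223.4121, 168.329 ]), 614) (array([223.4225, 168.3866]), 613)
cone (array([299.9163, 119.2218]), 1781) (array([299.7499, 119.4496]), 1755)
tin (array([373.3546, 195.7328]), 1613) (array([373.3877, 195.6725]), 1612)
watchbtn (array([383.4444, 243.2593]), 27) (array([383.32, 243.16]), 25)
```

View pics/end.png

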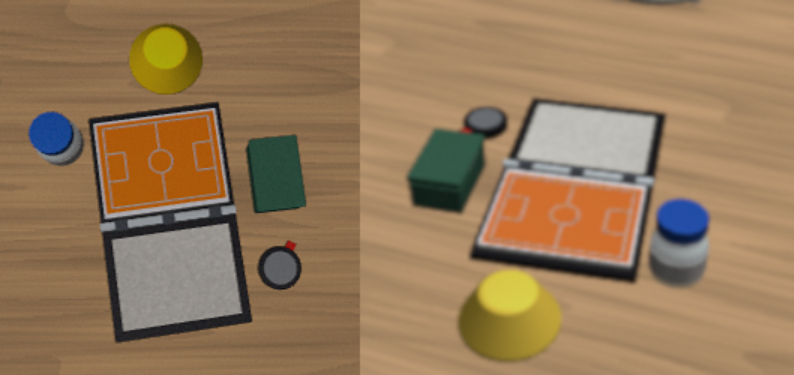

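Both views show the leaf orange side up on the far cover, with the hand clear and the bystanders unmoved to within 0.3 px. The orange mask caught only one half of the court, so I'll check flatness by triangulating the whole orange face before handing in.

Run:
```python
from h import *
np.set_printoptions(precision=4,suppress=True)
def corners(d,x0,y0,x1,y1):
    k=cv2.inRange(cv2.cvtColor(d['img'],cv2.COLOR_RGB2HSV)[y0:y1,x0:x1],(4,175,100),(16,255,255))
    k=cv2.morphologyEx(k,cv2.MORPH_OPEN,np.ones((3,3)))
    q=np.argwhere(k)[:,::-1]+[x0,y0]; h=cv2.convexHull(q.astype(np.float32))
    e=cv2.approxPolyN(h,4).reshape(4,2); s=e.sum(1);f=e[:,0]-e[:,1]
    return np.array([e[s.argmin()],e[f.argmax()],e[s.argmax()],e[f.argmin()]],float)
T=grab('top');S=grab('scene')
a=corners(T,245,140,350,235);b=corners(S,270,185,385,260);print(a,b)
print(tri(T,a,S,np.roll(b,-2,0)))
```

```text
[[254.3818 164.0546]
 [331.7344 157.2293]
 [339.7643 210.7616]
 [261.5415 221.3322]] [[299.0402 200.2955]
 [357.2556 207.8072]
 [350.703  238.3861]
 [287.8438 229.4062]]
[[ 0.6691  0.1353  0.0239  0.0095]
 [ 0.6818 -0.0052  0.0163  0.0101]
 [ 0.5774 -0.0213  0.0069  0.008 ]
 [ 0.56    0.1204  0.0105  0.012 ]]
```

That triangulation is too noisy to trust, with about 10 mm ray gaps. I'll compare the flat-leaf outline projected into both views instead.

Run:
```python
from h import *
u=np.array([.9914,.1305,0]);x=np.array([.1305,-.9914,0]);O=np.array([.551,.047,.013])
ims=[]
for n,(y0,y1,x0,x1) in {'top':(135,240,240,360),'scene':(180,265,270,390)}.items():
    d=grab(n);im=cv2.resize(d['img'][y0:y1,x0:x1],None,fx=3.2,fy=4.,interpolation=2) if 0 else cv2.resize(d['img'][y0:y1,x0:x1],None,fx=3.3,fy=3.3,interpolation=2)
    for th,c in((np.pi,(0,0,255)),(3.0,(255,0,255))):
        P=[O+e*x+r*(-np.cos(th)*u+np.sin(th)*np.array([0,0,1]))-.003*np.cos(th)*np.array([0,0,1]) for e,r in((-.08,.01),(.08,.01),(.08,.135),(-.08,.135))]
        p=(proj(d,P)-[x0,y0]+.5)*3.3
        cv2.polylines(im,[np.int32(p)],True,c,1)
    ims.append(cv2.copyMakeBorder(im,0,350-im.shape[0],0,0,0))
save({'img':np.hstack(ims)},'ov.png')
```

```text
(no output)
```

View pics/ov.png

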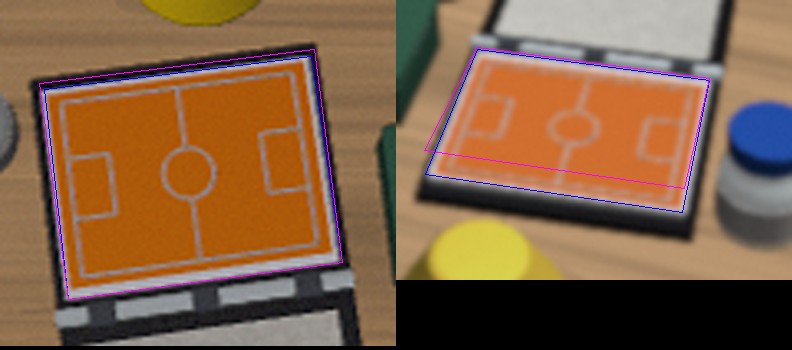

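The white rim matches the flat outline (blue) in both views, and the outline for 3.0 rad (magenta) is clearly off. The leaf is flat, so I'm handing in.

```bash
python3 -c "
from rig import manip
print(manip.sign_off())"
```

```text
the job is handed in; nothing more can be done
None
```

The leaf now lies flat on the +y cover with its orange court side up, and the job is handed in. I shut the gripper, pushed the leaf's free edge over the spine with the fingertip, and pressed it down with about 12 N. I then lifted off and moved the hand clear. The clock read about 8.4 s soon after the hand was clear.

**Checks that passed:**
- **Flat:** the fingertip stopped at z = 0.016 m, the height expected for a flat leaf. The leaf's rim matches the projected flat outline in both cameras and clearly not a 3.0 rad outline.
- **Nothing moved:** the jar, cones, tin and stopwatch button are within 0.3 px of where they started in the top view. That flat outline was drawn from the book's starting position, so the book has not visibly moved either.

**Check that failed:** a triangulation of the orange face's corners was too noisy to use, with about 10 mm ray gaps. I replaced it with the outline comparison.

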